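# Load the reagent bottles in order of height

### The job

Load the four reagent bottles into the analyser's rack, one standing in the middle of each round black seat, in order of height: the tallest on the seat next to the barcode reader post, the shortest on the seat farthest from it. Do not tip any bottle over on the way, leave the tip box and the tube rack where they are, and let go of everything at the end.

Things in the scene. Friction and masses are not known exactly. Their poses are not given: they have to be found in the camera images.
- bottle_a_center (a point): centre (half-way up, on the axis) of the shortest reagent bottle: round brown plastic bottle with a white paper band and a blue screw cap, 50 mm tall overall, straight-sided and 40 mm across from its base up to 32 mm, then the cap, 33 mm across, on top (its last 13 mm). Stands upright on the table; z along its axis, up. All four bottles are alike except for height. Weighs 40 to 180 g.
- bottle_b_center (a point): centre (half-way up, on the axis) of the second shortest reagent bottle: round brown plastic bottle with a white paper band and a blue screw cap, 72 mm tall overall, straight-sided and 40 mm across from its base up to 54 mm, then the cap, 33 mm across, on top (its last 13 mm). Stands upright on the table; z along its axis, up. All four bottles are alike except for height. Weighs 40 to 180 g.
- bottle_c_center (a point): centre (half-way up, on the axis) of the second tallest reagent bottle: round brown plastic bottle with a white paper band and a blue screw cap, 94 mm tall overall, straight-sided and 40 mm across from its base up to 76 mm, then the cap, 33 mm across, on top (its last 13 mm). Stands upright on the table; z along its axis, up. All four bottles are alike except for height. Weighs 40 to 180 g.
- bottle_d_center (a point): centre (half-way up, on the axis) of the tallest reagent bottle: round brown plastic bottle with a white paper band and a blue screw cap, 116 mm tall overall, straight-sided and 40 mm across from its base up to 98 mm, then the cap, 33 mm across, on top (its last 13 mm). Stands upright on the table; z along its axis, up. All four bottles are alike except for height. Weighs 40 to 180 g.
- rack: fixed flat aluminium loading rack lying on the table, 70 mm wide (its x), 300 mm long (its y), with four round black rubber seats, 58 mm across, in a row along its y. Origin at the centre of its underside; z up. Seat centres at y = -108, -36, +36, +108 mm in its frame, x = 0; the flat tops of the seats are 14 mm above the table.
- reader: fixed round white barcode reader post with a black band, 54 mm across at its foot, 38 mm above, 92 mm tall; it stands on the table on the rack's long axis, 190 mm from the rack's centre, at one end or the other (varies). A 36 mm high, 50 mm wide fixed steel rinse cup stands likewise at the other end. Origin at the centre of its foot; it is round, so its axes other than z mean nothing.
- tip_box: bystander: grey pipette tip box with a white top, 85 x 122 x 56 mm, loose on the table; origin at the centre of its underside. Leave alone.
- tube_rack: bystander: green block, 60 x 150 x 45 mm, with ten capped amber tubes standing out to 88 mm above the table, loose; origin at the centre of its underside. Leave alone.
There are look-alikes about, which are no part of the job. What is shaped like the part that bears bottle_a_center but green is not meant.

How it is judged (in metres and radians):
At the end, for the whole second after the job is handed in: Each bottle stands upright (within 0.1 rad) and at rest (below 20 mm/s) on the rack, its centre within 12 mm across the rack and 12 mm along it of its own seat: tallest, second tallest, second shortest, shortest at 82, 154, 226 and 298 mm from the reader post; its base within 4 mm of the seat's top (horizontal distance between bottle_d_center and reader between 0.07 and 0.094 m and x of bottle_d_center in the frame of rack between -0.012 and 0.012 m and height (world z) of bottle_d_center between 0.068 and 0.076 m and angle between each of bottle_d_center, bottle_c_center, bottle_b_center, bottle_a_center's own z axis and vertical below 0.1 rad and linear speed of each of bottle_d, bottle_c, bottle_b, bottle_a below 0.02 m/s and horizontal distance between bottle_c_center and reader between 0.142 and 0.166 m and x of bottle_c_center in the frame of rack between -0.012 and 0.012 m and height (world z) of bottle_c_center between 0.057 and 0.065 m and horizontal distance between bottle_b_center and reader between 0.214 and 0.238 m and x of bottle_b_center in the frame of rack between -0.012 and 0.012 m and height (world z) of bottle_b_center between 0.046 and 0.054 m and horizontal distance between bottle_a_center and reader between 0.286 and 0.31 m and x of bottle_a_center in the frame of rack between -0.012 and 0.012 m and height (world z) of bottle_a_center between 0.035 and 0.043 m); the robot touches nothing.
It fails at once if a bottle tips over (more than 0.6 rad) (angle between any of bottle_a_center, bottle_b_center, bottle_c_center, bottle_d_center's own z axis and vertical above 0.6 rad).
It fails at once if the tip box is moved by more than 20 mm (distance of tip_box from where it was at the start of the episode above 0.02 m).
It fails at once if the tube rack is moved by more than 20 mm (distance of tube_rack from where it was at the start of the episode above 0.02 m).
It also fails if it takes over 112 s, if anything falls off the work surface, if the arm or the gripper's body presses on something with over 40 N, if the wrist force passes 120 N, or if a joint passes its speed limit or range.

### The arm

A 6-joint arm with a two-finger parallel gripper is mounted at the origin on the work surface. World frame = base frame: x ahead of the robot, y to its left, z up, the work surface at z = 0. Lengths are in mm, angles in rad, forces in N, time in s.
With the tool pointing down it reaches from about 325 to 925 mm from the base axis. Payload 3.1 kg.
Tool frame: the origin (TCP) lies midway between the tips of the shut fingers; the grasp point (between the pads) lies 19 mm behind it; z points along the fingers, y is the line along which they close (so a half turn about z gives the same grasp; the last joint's range is limited). The gripper opens to 85 mm and grips with 20 to 120 N. Pads are 22 mm wide; open, the fingers measure 114 mm over their backs; the gripper's body (76 mm by 85 mm) begins 54 mm behind the grasp point. The pads swing forward as they close: fully open they stand 13 mm farther back than shut.
Start: joints at [-1.246, 0.217, 1.613, -0, 1.311, -0.112], TCP at [264.423, -566.321, 231.3] pointing down, gripper open.
Joint ranges: [-2.75, 2.75], [-0.78, 2.1], [0.31, 2.55], [-1.13, 4.27], [0.13, 2.63], [-2.58, 2.58]. Speed limits (rad/s): [2.79, 2.79, 3.14, 3.14, 3.14, 3.14].

### API

Orientations are given as a unit quaternion [x, y, z, w].
In Python, from rig import status, cams, finish_job gives the robot as it stands.
- The arm moves only by the shell command python3 -m crank 'ROWS'. ROWS is JSON, one flat list of numbers, 5 for each row, row after row: the closure in counts, from 0 (fully open) to 255 (shut), then the shift along the tool's x, y, z in mm, then the turn about the tool's z in degrees. A call has 1 to 20 rows; each row shifts and turns the commanded pose from where the row before left it, along the tool's axes as they then stand; what a row does not reach is not made up. A row lasts 1/10 s, in which the tool goes at most 50 mm and 8.59 degrees, less where a joint would pass 70% of its speed; a pose out of reach is approached as far as the arm can. A call with a gripper value outside its range is refused whole. The fingers move at their own pace and stop on an object; the grip force is fixed at half the most. Time passes only in rows, so rows that do not move let the fingers close. It gives the time, the measured TCP pose, the force, the opening and the grip force at its end, in the units of the state.
- status.get_state(): the state, without advancing time (a new reading comes with each control period).
- cams.capture(name): name is "scene" or "top"; returns a dict with "frame" (384x512x3 uint8, red, green, blue), "depth" (384x512 float32, mm along the optical axis (not along the pixel's ray), 0 where there is no reading), "fx", "fy", "cx", "cy" (pixels), "extrinsics" (4x4, takes a point from camera to world coordinates). Camera axes: x right, y up, looking along -z (the intrinsics and any distortion apply to the point x, -y, -z); pixel columns grow to the right and rows downward; lengths in mm; the calibration is good to about 2 mm. A picture is of the moment at which its call begins.
- finish_job(): hands the job in; it is judged then, once.
The state is a dict: "time_s": time; "q": joint angles; "joint_vel": joint speeds; "joint_efforts": joint torques, N m; "tcp_pos": TCP position; "eef_rot": TCP orientation; "contact_force": force on the tool from outside, world axes, zero at the start; "wrist_torque": the same for the moment, N m; "grip_width": opening from 0.0 (shut) to 1.0 (fully open); "grip_force": force on a finger pad.
Only numpy, scipy, OpenCV 4.12 (cv2) and the standard library are available. Lean on these libraries where they do the work, as an engineer would, in place of code of your own. Each camera call takes 0.05 s, during which the arm holds its last target. There are 200 camera calls.

## Working session

There is one attempt and no reset: what is moved stays moved. The work goes in short steps, Python scripts to look and compute and a shell command to move; the robot and the scene stay as the last step left them, time stands still between calls to the robot, and variables do not carry over. Pictures are saved under pics/ and viewed, at most 14 in all, crops included, and the job is handed in when it is done.

```bash
mkdir -p pics; ls
python3 - <<'E'
from rig import status,cams
import cv2,numpy as np
print(status.get_state())
for n in("scene","top"):
    c=cams.capture(n);cv2.imwrite(f"pics/{n}0.png",c["frame"][:,:,::-1]);np.savez(f"{n}0.npz",**c)
    print(n,c["fx"],c["fy"],c["cx"],c["cy"],np.round(c["extrinsics"],3).tolist(),[k for k in c])
E
```

```text
pics
{'time_s': 0.0, 'q': array([-1.24622444e+00,  2.17768243e-01,  1.61496740e+00,  1.22124262e-05,
        1.31133677e+00, -1.12172242e-01]), 'joint_vel': array([ 0.00086934, -0.00156442,  0.00093263, -0.00088997,  0.00092693,
       -0.00164604]), 'joint_efforts': array([ 1.58189880e-03, -3.96839762e+01, -3.03851688e+01,  5.00855856e-05,
        9.65543819e-03, -3.38114518e-06]), 'tcp_pos': array([ 264.13761274, -565.50944646,  229.94219773]), 'eef_rot': array([ 9.76251010e-01,  2.16638934e-01, -1.25561294e-04, -1.23352262e-03]), 'contact_force': array([ 0.5048776 , -0.60691152, -0.74351144]), 'wrist_torque': array([-0.00576502, -0.00048319, -0.03342864]), 'grip_force': 0.0, 'grip_width': 1.0026785077485616}
scene 353.8075599177927 353.8075599177927 256.343647388728 189.9099517854982 [[0.14, -0.654, 0.743, 1339.326], [0.99, 0.097, -0.101, -121.253], [-0.006, 0.75, 0.661, 743.298], [0.0, 0.0, 0.0, 1.0]] ['frame', 'depth', 'fx', 'fy', 'cx', 'cy', 'extrinsics']
top 381.1355902910997 381.1355902910997 255.4256694634972 189.9169492091234 [[-0.022, 0.988, -0.152, 391.979], [-1.0, -0.025, -0.016, -16.546], [-0.02, 0.151, 0.988, 1189.228], [0.0, 0.0, 0.0, 1.0]] ['frame', 'depth', 'fx', 'fy', 'cx', 'cy', 'extrinsics']
```

View pics/top0.png

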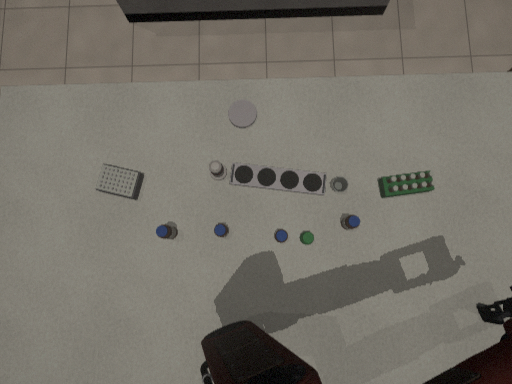

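View pics/scene0.png

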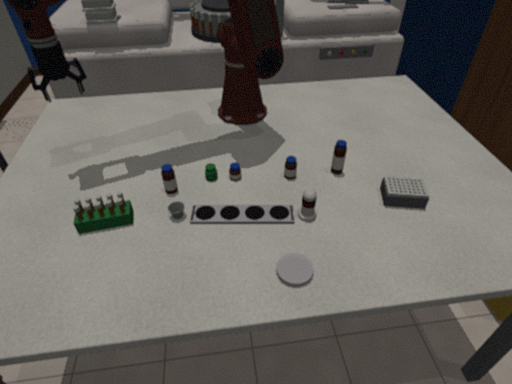

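The top view shows these candidates, in top-image pixels:

- **Blue caps:** (163,231) looks tallest, (221,230), (281,236) and (351,222).
- **Look-alike:** the green cap at (307,237), which I exclude.
- **Other items:** the reader is at (217,168), the rinse cup at (339,184), the seats at (244,174), (267,177), (290,180) and (312,182), and there is a plain disc at (242,113).

Next I'll measure positions and take the close crop.

```bash
cat > h.py <<'E'
import numpy as np,cv2
def cloud(c):
    v,u=np.mgrid[:384,:512];d=c["depth"].astype(float)
    P=np.stack([(u-c["cx"])/c["fx"]*d,-(v-c["cy"])/c["fy"]*d,-d],-1)
    E=np.array(c["extrinsics"]);W=P@E[:3,:3].T+E[:3,3];W[d<=0]=np.nan;return W
def ray(c,u,v,z):
    E=np.array(c["extrinsics"]);r=E[:3,:3]@np.array([(u-c["cx"])/c["fx"],-(v-c["cy"])/c["fy"],-1.])
    return E[:3,3]+r*(z-E[2,3])/r[2]
def blobs(mask,lo,hi=1e9):
    n,l,s,ce=cv2.connectedComponentsWithStats(mask.astype(np.uint8))
    return [(l==i,ce[i],s[i,4]) for i in range(1,n) if lo<=s[i,4]<=hi]
def caps(c):
    W=cloud(c);hsv=cv2.cvtColor(np.ascontiguousarray(c["frame"]),cv2.COLOR_RGB2HSV)
    m=(hsv[...,0]>105)&(hsv[...,0]<130)&(hsv[...,1]>120)&(hsv[...,2]>50)
    m[:90]=0
    out=[]
    for b,ce,a in blobs(m,25,400):
        p=W[b];zt=np.nanpercentile(p[:,2],85);t=b&(W[...,2]>zt-5)
        v,u=np.nonzero(t);q=(W[t].min(0)+W[t].max(0))/2
        r=ray(c,(u.min()+u.max())/2,(v.min()+v.max())/2,zt)
        out.append((np.round(ce),a,round(zt,1),np.round(np.nanmean(W[t],0),1),np.round(q,1),np.round(r,1)))
    return out
E
python3 - <<'E'
from h import *
for n in("top","scene"):
    c=np.load(n+"0.npz");print(n)
    for o in caps(c):print(*o)
c=np.load("top0.npz");W=cloud(c);f=c["frame"]
g=f.max(-1)
print("seats")
m=np.zeros((384,512),bool);m[155:200,232:328]=g[155:200,232:328]<45
for b,ce,a in blobs(m,80):print(np.round(ce,1),a,ray(c,*ce,14).round(1),np.nanmedian(W[b][:,2]).round(1))
print("tall things")
for b,ce,a in blobs((W[...,2]>25)&(W[...,0]>350)&(W[...,2]<150),30):
    t=b&(W[...,2]>np.nanmax(W[b][:,2])-8)
    print(np.round(ce),a,np.nanmax(W[b][:,2]).round(),W[t].mean(0).round(1),W[b].min(0).round(),W[b].max(0).round())
a=f[145:265,90:450];cv2.imwrite("pics/crop.png",cv2.resize(a,None,fx=2.2,fy=2.2,interpolation=2)[:,:,::-1])
E
```

```text
top
[354. 221.] 75 97.3 [ 463.5 -277.3   95.5] [ 463.1 -277.3   96.2] [ 462.9 -276.4   97.3]
[220. 230.] 71 76.1 [448.8 107.3  73.9] [448.8 109.   74.3] [448.8 108.6  76.1]
[161. 231.] 75 118.3 [447.4 268.1 116.9] [447.7 269.2 117.6] [447.7 268.6 118.3]
[281. 235.] 70 52.7 [428.3 -71.2  51.2] [428.1 -72.4  51.5] [428.  -72.4  52.7]
scene
[341. 143.] 45 117.4 [452.2 269.6 116.2] [452.1 270.1 116. ] [456.7 267.4 117.4]
[291. 159.] 44 73.8 [454.7 109.4  72.3] [455.  110.1  72. ] [458.7 109.7  73.8]
[235. 166.] 49 51.6 [433.1 -68.7  50.4] [431.8 -68.6  50.6] [436.8 -68.9  51.6]
[166. 168.] 57 95.5 [ 468.2 -275.7   94.2] [ 465.4 -274.9   94. ] [ 469.  -274.3   95.5]
seats
[243.4 173.9] 134 [624.1  38.9  14. ] 14.5
[265.7 176.5] 138 [614.  -30.9  14. ] 14.7
[288.8 179.6] 148 [ 602.4 -102.7   14. ] 14.3
[311.5 182.2] 144 [ 592.2 -173.3   14. ] 14.8
tall things
[216. 167.] 181 96.0 [636.4 119.5  91.2] [617. 100.  26.] [654. 138.  96.]
[119. 181.] 1129 61.0 [606.7 422.6  55.4] [554. 356.  25.] [664. 490.  61.]
[408. 183.] 1062 94.0 [ 578.3 -457.3   89.2] [ 541. -534.   25.] [ 616. -381.   94.]
[340. 183.] 103 42.0 [ 583.7 -254.5   37.1] [ 559. -279.   25.] [ 606. -233.   42.]
[351. 221.] 202 101.0 [ 465.1 -278.3   95.8] [ 445. -294.   26.] [ 485. -258.  101.]
[221. 230.] 154 78.0 [449.8 108.3  72.9] [431.  89.  32.] [469. 127.  78.]
[165. 231.] 234 122.0 [448.3 268.3 117. ] [428. 248.  31.] [468. 284. 122.]
[281. 235.] 138 55.0 [429.8 -71.2  51. ] [412. -90.  29.] [448. -54.  55.]
[307. 237.] 141 56.0 [ 422.  -149.8   51.1] [ 404. -167.   25.] [ 441. -129.   56.]
```

View pics/crop.png

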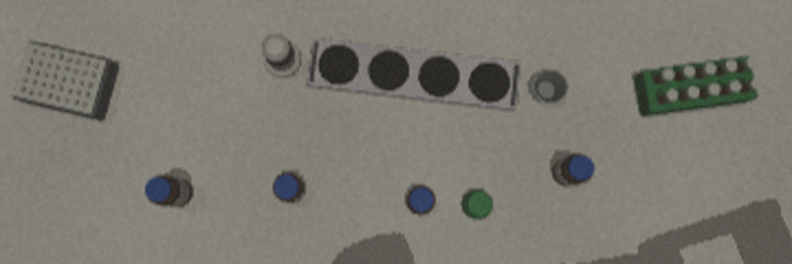

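The crop shows blue caps at crop pixels (158,189), (288,186), (421,199) and (579,168). The green look-alike sits apart at (477,203). The reader is at the left end of the rack, so the tallest bottle goes on the left seat. I'll turn the tool so its x lies along the rack and the fingers close across it.

```bash
cat > d.py <<'E'
import sys,numpy as np
from rig import status
from scipy.spatial.transform import Rotation as R
T=dict(a=(430,-71.5),b=(451,108.5),c=(465.5,-276.3),d=(449.5,269),s1=(625,39.5),s2=(614.4,-31.4),s3=(603.6,-102.8),s4=(592.9,-173.8))
s=status.get_state();r=R.from_quat(s["eef_rot"]);p=s["tcp_pos"]
x=r.as_matrix()[:,0]
print("t",round(s["time_s"],2),"tcp",p.round(1),"phi",np.degrees(np.arctan2(x[1],x[0])).round(2),"w",round(s["grip_width"],3),"gf",round(s["grip_force"],1))
for k in sys.argv[1:]:
    n,z=k.split(":");print(k,"tool delta",r.inv().apply(np.array([*T[n],float(z)])-p).round(1))
E
python3 -m crank '[0,0,0,0,-8.07, 0,0,0,0,-8.07, 0,0,0,0,-8.07, 0,0,0,0,-8.07, 0,0,0,0,-8.07, 0,0,0,0,-8.07, 0,0,0,0,-8.07, 0,0,0,0,0, 0,0,0,0,0]'; python3 d.py c:150 c:35
```

```text
time_s: 1.0
tcp_pos: [264.3, -566.0, 230.8]
eef_rot: [0.758, 0.652, 0.0, -0.0]
contact_force: [0.2, 0.1, 0.4]
grip_width: 1.001
grip_force: 0.0
t 1.0 tcp [ 264.3 -566.   230.8] phi 81.35 w 1.001 gf 0.0
c:150 tool delta [316.6 155.3  81. ]
c:35 tool delta [316.5 155.4 196. ]
```

```bash
python3 -m crank '[0,31.7,15.5,8,0, 0,31.7,15.5,8,0, 0,31.7,15.5,8,0, 0,31.7,15.5,8,0, 0,31.7,15.5,8,0, 0,31.7,15.5,8,0, 0,31.7,15.5,8,0, 0,31.7,15.5,8,0, 0,31.7,15.5,8,0, 0,31.7,15.5,8,0, 0,0,0,0,0, 0,0,0,0,0]'; python3 d.py c:35
```

```text
time_s: 2.2
tcp_pos: [464.6, -275.0, 151.0]
eef_rot: [0.757, 0.653, -0.0, -0.0]
contact_force: [0.3, -0.7, -0.2]
grip_width: 1.0
grip_force: 0.0
t 2.2 tcp [ 464.6 -275.   151. ] phi 81.55 w 1.0 gf 0.0
c:35 tool delta [ -1.2   1.2 116. ]
```

Descend and close.

```bash
python3 -m crank '[0,-1.2,1.2,20,0, 0,0,0,20,0, 0,0,0,20,0, 0,0,0,20,0, 0,0,0,20,0, 0,0,0,16,0, 0,0,0,0,0, 0,0,0,0,0, 120,0,0,0,0, 120,0,0,0,0, 255,0,0,0,0, 255,0,0,0,0, 255,0,0,0,0, 255,0,0,0,0, 255,0,0,0,0, 255,0,0,0,0, 255,0,0,0,0]'; python3 d.py c:35 s2:49
```

```text
time_s: 3.9
tcp_pos: [466.1, -277.5, 36.5]
eef_rot: [0.757, 0.653, -0.0, 0.001]
contact_force: [-1.6, 0.5, 5.9]
grip_width: 0.454
grip_force: 60.4
t 3.9 tcp [ 466.1 -277.5   36.5] phi 81.53 w 0.454 gf 60.4
c:35 tool delta [ 1.2 -0.7  1.5]
s2:49 tool delta [265.3 110.5 -12.7]
```

```bash
python3 -m crank '[255,0,0,-5,0, 255,0,0,-10,0, 255,0,0,-17,0, 255,0,0,-17,0, 255,0,0,-17,0, 255,0,0,-17,0, 255,0,0,-10,0, 255,10,4,-5,0, 255,20,8,0,0, 255,27,11,0,0, 255,27,11,0,0, 255,27,11,0,0, 255,27,11,0,0, 255,27,11,0,0, 255,27,11,0,0, 255,27,11,0,0, 255,22,10,0,0, 255,15,6,0,0, 255,8,2,0,0, 255,0,0,0,0]'; python3 d.py s2:52
```

```text
time_s: 5.9
tcp_pos: [610.0, -30.7, 132.8]
eef_rot: [0.757, 0.653, -0.0, -0.0]
contact_force: [-0.2, -0.0, -1.8]
grip_width: 0.456
grip_force: 60.4
t 5.9 tcp [610.  -30.7 132.8] phi 81.6 w 0.456 gf 60.4
s2:52 tool delta [-0.   4.5 80.8]
```

```bash
python3 -m crank '[255,0,2.5,10,0, 255,0,2,20,0, 255,0,0,20,0, 255,0,0,15,0, 255,0,0,8,0, 255,0,0,4,0, 255,0,0,2,0, 255,0,0,0,0, 255,0,0,0,0]'; python3 d.py s2:51
```

```text
time_s: 6.8
tcp_pos: [615.6, -32.5, 55.3]
eef_rot: [0.757, 0.653, 0.001, 0.001]
contact_force: [0.7, 0.3, -2.0]
grip_width: 0.454
grip_force: 60.4
t 6.8 tcp [615.6 -32.5  55.3] phi 81.52 w 0.454 gf 60.4
s2:51 tool delta [ 0.9 -1.3  4.3]
```

Run:
```python
from rig import cams
from h import *
for n in("top","scene"):
    c=cams.capture(n);print(n)
    for o in caps(c):print(*o)
```

```text
top
[220. 230.] 79 75.0 [448.7 108.9  73.3] [448.9 109.   74.9] [448.9 108.8  75. ]
[161. 231.] 70 118.5 [447.2 268.9 116.8] [447.8 268.8 117.2] [447.7 268.6 118.5]
[284. 235.] 31 53.8 [428.5 -78.6  51.9] [428.  -79.6  52.1] [427.8 -79.7  53.8]
scene
[341. 143.] 46 117.6 [452.4 269.  116.2] [451.  269.7 115.8] [454.4 268.1 117.6]
[291. 159.] 52 74.0 [452.9 111.2  72.5] [450.7 110.7  72.8] [453.6 110.8  74. ]
[235. 166.] 49 50.7 [436.5 -68.6  52.9] [517.3 -68.5 120. ] [433.4 -67.   50.7]
```

```bash
python3 -m crank '[255,0.5,-1,1.5,0, 255,0,0,1.5,0, 255,0,0,1.2,0, 255,0,0,0,0, 255,0,0,0,0]'; python3 d.py s2:51
```

```text
time_s: 7.4
tcp_pos: [613.8, -31.6, 50.6]
eef_rot: [0.757, 0.653, -0.0, -0.0]
contact_force: [-2.6, 0.2, 3.4]
grip_width: 0.456
grip_force: 60.7
t 7.4 tcp [613.8 -31.6  50.6] phi 81.52 w 0.456 gf 60.7
s2:51 tool delta [ 0.3  0.6 -0.4]
```

```bash
python3 -m crank '[150,0,0,0,0, 60,0,0,0,0, 0,0,0,0,0, 0,0,0,0,0, 0,0,0,-8,0, 0,0,0,-25,0, 0,0,0,-30,0, 0,0,0,-30,0, 0,0,0,-17,0, 0,27.3,-20.8,0,0, 0,27.3,-20.8,0,0, 0,27.3,-20.8,0,0, 0,27.3,-20.8,0,0, 0,27.3,-20.8,0,0, 0,27.3,-20.8,0,0, 0,27.3,-20.8,0,0, 0,27.3,-20.8,0,0, 0,27.3,-20.8,0,0, 0,27.3,-20.8,0,0]'; python3 d.py d:56
python3 - <<'E'
from rig import cams
from h import *
for n in("top","scene"):
    c=cams.capture(n);print(n)
    cv2.imwrite(f"pics/{n}1.png",c["frame"][:,:,::-1])
    for o in caps(c):print(*o)
E
```

```text
time_s: 9.3
tcp_pos: [447.8, 270.2, 160.9]
eef_rot: [0.758, 0.653, 0.001, 0.0]
contact_force: [0.4, 0.3, 0.1]
grip_width: 1.002
grip_force: 0.0
t 9.3 tcp [447.8 270.2 160.9] phi 81.51 w 1.002 gf 0.0
d:56 tool delta [ -1.    1.7 104.9]
top
[267. 171.] 71 111.5 [611.7 -32.5 109.3] [612.3 -32.4 110.3] [611.7 -32.4 111.5]
[220. 230.] 75 74.7 [448.2 108.9  73. ] [449.  109.   73.7] [448.9 108.8  74.7]
[281. 235.] 60 53.0 [429.  -70.8  51.3] [429.5 -72.4  52.4] [429.5 -72.4  53. ]
scene
[341. 143.] 38 117.5 [452.2 268.9 116.5] [451.  269.4 116.7] [454.2 268.2 117.5]
[291. 159.] 50 73.7 [453.  111.   72.4] [451.3 110.8  71.9] [453.3 110.8  73.7]
[234. 166.] 48 51.9 [432.8 -68.3  50.3] [430.9 -68.5  50.5] [434.6 -68.7  51.9]
[254. 188.] 70 109.0 [616.6 -31.1 107.7] [616.3 -30.7 107.5] [619.5 -31.5 109. ]
```

View pics/scene1.png

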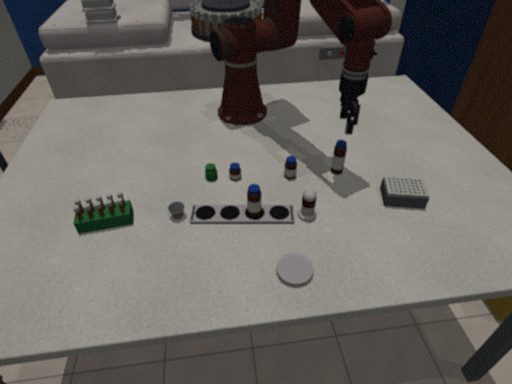

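Bottle c stands upright on the second seat, at scene pixel (254,203), measured at about (614,-32) against a target of (614,-31). Next is d.

```bash
python3 -m crank '[0,-1,1.7,20,0, 0,0,0,20,0, 0,0,0,20,0, 0,0,0,20,0, 0,0,0,15,0, 0,0,0,10,0, 0,0,0,0,0, 120,0,0,0,0, 120,0,0,0,0, 255,0,0,0,0, 255,0,0,0,0, 255,0,0,0,0, 255,0,0,0,0, 255,0,0,0,0, 255,0,0,0,0, 255,0,0,0,0]'; python3 d.py s1:70
```

```text
time_s: 11.0
tcp_pos: [450.3, 268.3, 56.3]
eef_rot: [0.757, 0.653, 0.001, -0.0]
contact_force: [-2.1, 0.4, 5.5]
grip_width: 0.46
grip_force: 59.4
t 11.0 tcp [450.3 268.3  56.3] phi 81.52 w 0.46 gf 59.4
s1:70 tool delta [-200.5  206.5  -13.7]
```

```bash
python3 -m crank '[255,0,0,-5,0, 255,0,0,-10,0, 255,0,0,-18,0, 255,0,0,-20,0, 255,0,0,-20,0, 255,0,0,-20,0, 255,0,0,-12,0, 255,0,0,-7,0, 255,-8,8,0,0, 255,-16,16.5,0,0, 255,-24,24.7,0,0, 255,-28,29,0,0, 255,-28,29,0,0, 255,-28,29,0,0, 255,-28,29,0,0, 255,-22,22.5,0,0, 255,-12,12.3,0,0, 255,-6.5,6.5,0,0]'; python3 -m crank '[255,0,0,0,0, 255,0,0,0,0]'; python3 d.py s1:70.5
```

```text
time_s: 12.8
tcp_pos: [624.6, 37.3, 165.7]
eef_rot: [0.758, 0.652, -0.001, -0.001]
contact_force: [-0.2, 0.4, -1.3]
grip_width: 0.451
grip_force: 59.9
time_s: 13.0
tcp_pos: [623.6, 40.0, 166.5]
eef_rot: [0.757, 0.653, -0.0, -0.001]
contact_force: [-0.5, 0.6, -2.3]
grip_width: 0.458
grip_force: 59.9
t 13.0 tcp [623.6  40.  166.5] phi 81.55 w 0.458 gf 59.9
s1:70.5 tool delta [-0.3  1.7 96. ]
```

```bash
python3 -m crank '[255,0,1.5,10,0, 255,0,0,20,0, 255,0,0,20,0, 255,0,0,20,0, 255,0,0,13,0, 255,0,0,6,0, 255,0,0,3,0, 255,0,0,1.5,0, 255,0,0,1,0, 255,0,0,1,0, 255,0,0,0,0, 255,0,0,0,0]'; python3 d.py s1:70.5
```

```text
time_s: 14.2
tcp_pos: [626.3, 38.7, 72.0]
eef_rot: [0.758, 0.653, 0.0, 0.0]
contact_force: [0.9, 0.4, -2.0]
grip_width: 0.454
grip_force: 59.9
t 14.2 tcp [626.3  38.7  72. ] phi 81.51 w 0.454 gf 59.9
s1:70.5 tool delta [ 0.6 -1.4  1.5]
```

```bash
python3 -m crank '[255,0,0,1,0, 255,0,0,1,0, 255,0,0,0,0, 255,0,0,0,0]' && python3 -m crank '[150,0,0,0,0, 60,0,0,0,0, 0,0,0,0,0, 0,0,0,0,0, 0,0,0,-8,0, 0,0,0,-25,0, 0,0,0,-30,0, 0,0,0,-17,0, 0,5.3,-22.8,0,0, 0,5.3,-22.8,0,0, 0,5.3,-22.8,0,0, 0,5.3,-22.8,0,0, 0,5.3,-22.8,0,0, 0,5.3,-22.8,0,0, 0,5.3,-22.8,0,0, 0,5.3,-22.8,0,0, 0,0,0,0,0]'; python3 d.py b:20
python3 - <<'E'
from rig import cams
from h import *
for n in("top","scene"):
    c=cams.capture(n);print(n)
    for o in caps(c):print(*o)
E
```

```text
time_s: 14.6
tcp_pos: [626.4, 38.7, 70.4]
eef_rot: [0.757, 0.653, 0.0, 0.0]
contact_force: [-2.5, -0.6, 4.5]
grip_width: 0.458
grip_force: 60.3
time_s: 16.3
tcp_pos: [449.2, 108.3, 149.1]
eef_rot: [0.757, 0.653, -0.001, -0.001]
contact_force: [-0.1, -0.3, -0.5]
grip_width: 0.996
grip_force: 0.0
t 16.3 tcp [449.2 108.3 149.1] phi 81.61 w 0.996 gf 0.0
b:20 tool delta [  0.5   2.  129.1]
top
[241. 167.] 81 132.5 [622.4  39.4 130.8] [622.8  39.9 131.6] [622.3  39.8 132.5]
[266. 171.] 73 110.9 [611.4 -31.8 109. ] [611.1 -32.4 109.5] [610.4 -32.3 110.9]
[281. 235.] 70 53.3 [428.2 -71.4  51.1] [428.1 -72.4  52.7] [428.  -72.3  53.3]
scene
[291. 159.] 44 74.2 [454.4 110.4  72.5] [453.3 110.5  72.3] [456.5 110.1  74.2]
[234. 166.] 46 51.3 [432.9 -68.5  49.8] [431.2 -68.5  50.1] [433.9 -68.7  51.3]
[281. 182.] 77 131.3 [626.9  41.5 130.1] [625.1  42.2 129.5] [627.3  42.3 131.3]
[253. 188.] 69 109.3 [616.5 -31.  108. ] [614.9 -30.8 107.7] [617.7 -31.2 109.3]
```

d is seated. Next is b.

```bash
python3 -m crank '[0,0.5,1.5,25,0, 0,0,0,25,0, 0,0,0,25,0, 0,0,0,20,0, 0,0,0,20,0, 0,0,0,14,0, 0,0,0,0,0, 120,0,0,0,0, 120,0,0,0,0, 255,0,0,0,0, 255,0,0,0,0, 255,0,0,0,0, 255,0,0,0,0, 255,0,0,0,0, 255,0,0,0,0, 255,0,0,0,0]'; python3 d.py s3:34
```

```text
time_s: 18.0
tcp_pos: [455.0, 108.0, 22.0]
eef_rot: [0.757, 0.653, 0.001, 0.001]
contact_force: [-0.0, -1.1, 5.7]
grip_width: 0.451
grip_force: 60.7
t 18.0 tcp [455. 108.  22.] phi 81.52 w 0.451 gf 60.7
s3:34 tool delta [-186.6  178.1  -11.6]
```

```bash
python3 -m crank '[255,0,0,-5,0, 255,0,0,-10,0, 255,0,0,-18,0, 255,0,0,-20,0, 255,0,0,-20,0, 255,0,0,-20,0, 255,0,0,-14,0, 255,0,0,-8,0, 255,-7,6.5,0,0, 255,-15,14.5,0,0, 255,-22,21,0,0, 255,-26,25,0,0, 255,-26,25,0,0, 255,-26,25,0,0, 255,-26,25,0,0, 255,-20,19,0,0, 255,-12,11,0,0, 255,-6.6,6,0,0]'; python3 -m crank '[255,0,0,0,0, 255,0,0,0,0]'; python3 d.py s3:36
```

```text
time_s: 19.8
tcp_pos: [601.9, -104.3, 134.4]
eef_rot: [0.758, 0.652, -0.001, -0.001]
contact_force: [-0.7, 0.9, -1.3]
grip_width: 0.45
grip_force: 60.3
time_s: 20.0
tcp_pos: [601.1, -102.0, 135.0]
eef_rot: [0.757, 0.653, -0.0, -0.001]
contact_force: [0.5, 0.5, -0.1]
grip_width: 0.453
grip_force: 60.2
t 20.0 tcp [ 601.1 -102.   135. ] phi 81.54 w 0.453 gf 60.2
s3:36 tool delta [-0.5  2.8 99. ]
```

```bash
python3 -m crank '[255,-0.5,2,10,0, 255,0,0,20,0, 255,0,0,20,0, 255,0,0,20,0, 255,0,0,14,0, 255,0,0,8,0, 255,0,0,4,0, 255,0,0,2,0, 255,0,0,0.5,0, 255,0,0,0,0, 255,0,0,0,0]'; python3 d.py s3:36
```

```text
time_s: 21.1
tcp_pos: [604.5, -103.9, 37.9]
eef_rot: [0.757, 0.653, 0.0, 0.001]
contact_force: [0.1, -0.2, -1.2]
grip_width: 0.454
grip_force: 60.3
t 21.1 tcp [ 604.5 -103.9   37.9] phi 81.51 w 0.454 gf 60.3
s3:36 tool delta [ 1.  -1.1  1.9]
```

```bash
python3 -m crank '[255,0,0,1.2,0, 255,0,0,1.2,0, 255,0,0,0,0, 255,0,0,0,0]' && python3 -m crank '[150,0,0,0,0, 60,0,0,0,0, 0,0,0,0,0, 0,0,0,0,0, 0,0,0,-8,0, 0,0,0,-25,0, 0,0,0,-30,0, 0,0,0,-17,0, 0,0.8,-22.1,0,0, 0,0.8,-22.1,0,0, 0,0.8,-22.1,0,0, 0,0.8,-22.1,0,0, 0,0.8,-22.1,0,0, 0,0.8,-22.1,0,0, 0,0.8,-22.1,0,0, 0,0.8,-22.1,0,0, 0,0,0,0,0]'; python3 d.py a:3
python3 - <<'E'
from rig import cams
from h import *
for n in("top","scene"):
    c=cams.capture(n);print(n)
    for o in caps(c):print(*o)
E
```

```text
time_s: 21.5
tcp_pos: [604.4, -103.9, 36.0]
eef_rot: [0.757, 0.653, 0.0, 0.0]
contact_force: [-1.9, 0.5, 5.4]
grip_width: 0.447
grip_force: 60.9
time_s: 23.2
tcp_pos: [427.2, -70.4, 114.0]
eef_rot: [0.757, 0.653, -0.001, -0.001]
contact_force: [0.4, -0.0, -0.2]
grip_width: 1.001
grip_force: 0.0
t 23.2 tcp [427.2 -70.4 114. ] phi 81.51 w 1.001 gf 0.0
a:3 tool delta [ -0.7   3.3 111. ]
top
[241. 167.] 76 132.0 [622.2  39.2 130.4] [623.1  39.8 130.8] [622.4  39.8 132. ]
[267. 171.] 76 110.8 [611.  -32.5 109.1] [610.9 -32.4 110.1] [610.4 -32.3 110.8]
[291. 175.] 75 88.5 [ 602.3 -102.7   87. ] [ 601.9 -102.8   87.4] [ 601.1 -102.7   88.5]
scene
[234. 166.] 38 52.5 [435.  -69.1  50.7] [434.5 -68.6  50.5] [438.1 -69.   52.5]
[280. 182.] 69 131.2 [627.5  40.9 130. ] [626.6  41.  129.6] [629.   40.6 131.2]
[254. 188.] 73 109.2 [616.  -30.6 108.1] [615.9 -30.  107.6] [617.9 -29.9 109.2]
[228. 195.] 77 87.1 [ 606.6 -101.5   86.1] [ 605.2 -101.4   85.8] [ 609.3 -101.5   87.1]
```

```bash
python3 -m crank '[0,-0.7,3,20,0, 0,0,0,20,0, 0,0,0,20,0, 0,0,0,20,0, 0,0,0,16,0, 0,0,0,10,0, 0,0,0,4,0, 0,0,0,0,0, 120,0,0,0,0, 120,0,0,0,0, 255,0,0,0,0, 255,0,0,0,0, 255,0,0,0,0, 255,0,0,0,0, 255,0,0,0,0, 255,0,0,0,0, 255,0,0,0,0]'; python3 d.py s4:20
```

```text
time_s: 25.0
tcp_pos: [433.9, -72.8, 5.7]
eef_rot: [0.757, 0.653, 0.0, 0.001]
contact_force: [-0.3, -0.3, 5.8]
grip_width: 0.45
grip_force: 60.7
t 25.0 tcp [433.9 -72.8   5.7] phi 81.52 w 0.45 gf 60.7
s4:20 tool delta [-76.5 172.2 -13.9]
```

```bash
python3 -m crank '[255,0,0,-5,0, 255,0,0,-10,0, 255,0,0,-18,0, 255,0,0,-20,0, 255,0,0,-20,0, 255,0,0,-20,0, 255,0,0,-12,0, 255,0,0,-5,0, 255,-4,8,0,0, 255,-8,18,0,0, 255,-11,26,0,0, 255,-11,26,0,0, 255,-11,26,0,0, 255,-11,26,0,0, 255,-10,22,0,0, 255,-6,13,0,0, 255,-4.5,8,0,0, 255,0,0,0,0, 255,0,0,0,0]'; python3 d.py s4:20
```

```text
time_s: 26.9
tcp_pos: [591.7, -173.3, 113.6]
eef_rot: [0.758, 0.653, -0.0, -0.001]
contact_force: [0.3, 0.5, 0.5]
grip_width: 0.446
grip_force: 60.2
t 26.9 tcp [ 591.7 -173.3  113.6] phi 81.51 w 0.446 gf 60.2
s4:20 tool delta [-0.4  1.5 93.6]
```

```bash
python3 -m crank '[255,-0.4,1,10,0, 255,0,0,20,0, 255,0,0,20,0, 255,0,0,20,0, 255,0,0,12,0, 255,0,0,6,0, 255,0,0,3,0, 255,0,0,1.5,0, 255,0,0,0.5,0, 255,0,0,0,0, 255,0,0,0,0]'; python3 d.py s4:20
```

```text
time_s: 28.0
tcp_pos: [594.1, -174.4, 22.4]
eef_rot: [0.757, 0.653, 0.0, 0.001]
contact_force: [0.7, 0.7, -0.6]
grip_width: 0.446
grip_force: 60.2
t 28.0 tcp [ 594.1 -174.4   22.4] phi 81.52 w 0.446 gf 60.2
s4:20 tool delta [ 0.4 -1.3  2.4]
```

```bash
python3 -m crank '[255,0,0,1.2,0, 255,0,0,1.2,0, 255,0,0,0.6,0, 255,0,0,0,0, 255,0,0,0,0]' && python3 -m crank '[150,0,0,0,0, 60,0,0,0,0, 0,0,0,0,0, 0,0,0,0,0, 0,0,0,-8,0, 0,0,0,-25,0, 0,0,0,-30,0, 0,0,0,-30,0, 0,0,0,-20,0, 0,0,-22,0,0, 0,0,-22,0,0, 0,0,-22,0,0, 0,0,-22,0,0, 0,0,-22,0,0, 0,0,-22,0,0, 0,0,0,0,0, 0,0,0,0,0]'
python3 - <<'E'
from rig import cams
from h import *
for n in("top","scene"):
    c=cams.capture(n);print(n);cv2.imwrite(f"pics/{n}2.png",c["frame"][:,:,::-1])
    for o in caps(c):print(*o)
E
```

```text
time_s: 28.5
tcp_pos: [593.8, -174.3, 19.8]
eef_rot: [0.757, 0.653, -0.0, 0.0]
contact_force: [-1.0, 1.4, 5.2]
grip_width: 0.446
grip_force: 60.9
time_s: 30.2
tcp_pos: [463.5, -154.9, 132.3]
eef_rot: [0.758, 0.653, 0.0, 0.001]
contact_force: [0.2, 0.0, -0.1]
grip_width: 1.001
grip_force: 0.0
top
[241. 167.] 71 132.7 [621.9  39.1 131.1] [622.5  39.9 132.2] [622.3  39.8 132.7]
[267. 171.] 72 110.5 [611.1 -32.6 108.8] [610.8 -32.4 110.6] [610.4 -32.3 110.5]
[291. 175.] 75 88.1 [ 603.3 -102.9   86.6] [ 602.9 -103.    86.9] [ 602.6 -102.8   88.1]
[313. 179.] 60 67.2 [ 594.2 -172.    65.5] [ 593.4 -174.2   66.2] [ 592.7 -173.9   67.2]
scene
[280. 182.] 71 131.4 [627.7  41.  130.3] [627.4  41.4 130.1] [629.2  40.6 131.4]
[254. 189.] 70 109.4 [616.8 -30.7 108.1] [615.8 -30.8 107.9] [617.8 -31.2 109.4]
[228. 195.] 73 87.3 [ 607.5 -101.3   86.2] [ 606.6 -101.5   86. ] [ 609.5 -101.5   87.3]
[203. 200.] 75 65.4 [ 595.7 -171.2   64.1] [ 594.7 -170.9   64. ] [ 596.  -170.8   65.4]
```

View pics/scene2.png

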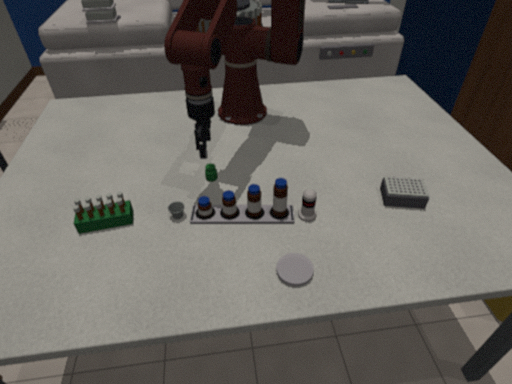

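All four bottles stand upright on the seats at scene pixels (280,200), (254,203), (229,206) and (204,208). They run from tallest to shortest away from the reader at (308,205). The arm is clear, and the tip box and tube rack haven't moved.

```bash
python3 -c "
from rig import finish_job
print(finish_job())"
```

```text
the job is handed in; nothing more can be done
None
```

I loaded all four bottles upright on their seats, tallest next to the reader post and shortest farthest away. The camera puts each within a few mm of its seat centre. The gripper is open and clear, the tip box and tube rack are where they were, and I handed the job in at about 30 s; it returned no verdict.

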